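Turn a well plate face down over a sloping rest

ROBOT

A 6-joint arm with a two-finger parallel gripper is mounted at the origin on a cart in front of the work surface, level with it; the furniture and walls round the work are solid. World frame = base frame: x ahead of the robot, y to its left, z up, the work surface at z = 0. Lengths are in mm, angles in rad, forces in N, time in s.
With the tool pointing down it reaches from about 350 to 975 mm from the base axis. Payload 7.1 kg.
Tool frame: the origin (TCP) lies on the front face of the gripper's body, between the roots of the fingers; the fingertips stand 80 mm ahead of it and the grasp point (between the pads) lies 61 mm ahead of it (env.tips_ahead is the distance from the TCP to the fingertips, in mm); z points along the fingers, y is the line along which they close (so a half turn about z gives the same grasp; the last joint's range is limited). The gripper opens to 88 mm and grips with 3 to 60 N. Pads are 20 mm wide; open, the fingers measure 115 mm over their backs; the gripper's body (75 mm by 178 mm) begins 61 mm behind the grasp point.
Start: joints at [-1.319, 0.423, 1.63, -0, 1.089, -0.019], TCP at [167.208, -602.202, 302.675] pointing down, gripper open.
Joint ranges: [-3, 3], [-0.9, 2.11], [0.09, 2.58], [-1.31, 4.45], [0.11, 2.69], [-2.54, 2.54]. Speed limits (rad/s): [2.39, 2.39, 3.01, 3.14, 3.14, 3.14].

INTERFACE

Orientations are given as a unit quaternion [x, y, z, w].
In Python, from station import env, set_gripper, viewer, workorder gives the robot as it stands. Calls block until the motion is done:
- env.reach(position, orientation): joint-space move of the TCP to a pose.
- env.move_l(position, rot=None, rate=150, f_stop=None): straight line of the TCP; rot=None keeps the orientation; rate is the mean speed in mm/s. With f_stop (N) it stops when the force on the tool has changed by that much, and returns True; else False.
- env.move_joints(angles): joint-space move.
- set_gripper(opening): finger opening in mm; the grip force is fixed at half the most; returns when the fingers have stopped.
- env.hold(seconds).
- env.ik(position, orientation): joint angles nearest the present ones, or None.
- env.read_state(): the state.
- viewer.camera(name): name is "scene" or "top" or "wrist"; returns the picture (400x640x3 uint8, blue, green, red); there is no depth.
- viewer.camera_params(name): a dict with "fx", "fy", "cx", "cy" (pixels), "pose" (4x4, takes a point from camera to world coordinates); the wrist camera has in their place "tool_from_camera" (4x4, takes a point from camera to tool coordinates, whose origin is the TCP and whose axes are the flange's). Camera axes: x right, y up, looking along -z (the intrinsics and any distortion apply to the point x, -y, -z); pixel columns grow to the right and rows downward; lengths in mm; the calibration is good to about 2 mm. A picture is of the moment at which its call begins: read the wrist's pose just before it. camera_params takes no time and is no camera call.
A pose or a line that the arm cannot do raises env.IKError and nothing moves.
- workorder.sign_off(): hands the job in; it is judged then, once.
The state is a dict: "time_s": time; "qpos": joint angles; "dq": joint speeds; "tau": joint torques, N m; "tool_pos": TCP position; "orientation": TCP orientation; "force": force on the tool from outside, world axes, zero at the start; "wrist_torque": the same for the moment, N m; "width": finger opening in mm; "grip_force": force on a finger pad.
Only numpy, scipy, OpenCV 4.12 (cv2) and the standard library are available. Lean on these libraries where they do the work, as an engineer would, in place of code of your own. Each camera call takes 0.05 s, during which the arm holds its last target. There are 200 camera calls.

TASK

Turn the clean well plate face down without picking it up: push it across the worktop against the sloping front of the dark steel rest until it tips up and stands leaning there, then, with the fingers behind its upper edge, tip it back over so that it lies flat on the worktop in front of the rest, wells down. Only push it - never grip it or lift it off the worktop - and leave the other things where they stand.

Things in the scene. Friction and masses are not known exactly. Their poses are not given: they have to be found in the camera images.
- well_plate: Loose 96-well plate: flat, pale, 85 x 127 x 14 mm, 40 to 85 g, friction about 0.6. Origin at the centre of its underside (the face without wells); x along the 85 mm, y along the 127 mm, z out of the face with the wells (up at the start, must point down at the end). It starts flat in front of the rest, its x within 0.3 rad of the rest's x. It stays leaning on the rest when let go.
- plate_rest: Fixed rest of dark, polished, slippery (friction 0.2) bent steel sheet, 160 mm wide. Its flat front face rises at 60 degrees to the horizontal, leaning away from the plate, to a straight top edge. Origin: middle of the line where that face meets the worktop; x level, away from the plate (the way to push it), y along the width, z up. Behind it a flat foot 3 mm thick reaches back 79 mm.
- rest_top (a point): Middle of the rest's top edge, 48 mm above the worktop and 29 mm behind the foot of its front face; the edge is about 3 mm thick. Nothing of the rest is higher.
- lean_top (a point): Where the middle of the plate's upper edge, on the underside (away from the side it came from), will be when it leans fully home on the rest: 74 mm up, 26 mm above the rest's top edge, with free space behind. Its lower end then reaches 12 mm in front of the rest's foot. Pushed there toward the rest's -x, past upright, it falls over by itself.
- vial: Bystander: small white vial with a ribbed white cap, 23 mm across, 52 mm tall, standing beside the work. Origin at the centre of its underside.
- timer: Bystander: flat three-button timer, 70 x 64 x 19 mm, lying beside the work. Origin at the centre of its underside.
- small_bottle: Bystander: bottle with a blue cap, 56 mm across, 112 mm tall, standing beside the rest. Origin at the centre of its underside.
- tape: Bystander: flat roll of tape, 95 mm across, 19 mm high, lying beside the rest. Origin at the centre of its underside.
- short_vial: Bystander: short vial with a blue cap, 24 mm across, 46 mm tall, standing behind the rest. Origin at the centre of its underside.
- teal_tips: Bystander: open teal box of pipette tips, 88 x 118 x 42 mm, standing at the left. Origin at the centre of its underside.
Not all that is in view belongs to the job. There is more than one size of the well_plate; the job needs the largest.

How it is judged (in metres and radians):
On the way:
1. the plate is tipped up and leans on the rest, wells toward the side it came from (angle between well_plate's own z axis and vertical between 0.95 and 1.48 rad and x of well_plate in the frame of plate_rest between -0.045 and 0.05 m and y of well_plate in the frame of plate_rest between -0.08 and 0.08 m and contact force between well_plate and plate_rest above 0.03 N), for 0.2 s.
At the end, for the whole second after the job is handed in: The plate lies still and flat on the worktop, wells down (within 4 degrees), in front of the rest: its centre 20 to 200 mm before the foot of the rest's face and within 100 mm of its middle sideways (angle between well_plate's own z axis and vertical above 3.07 rad and height (world z) of well_plate between 0.01 and 0.018 m and x of well_plate in the frame of plate_rest between -0.2 and -0.02 m and y of well_plate in the frame of plate_rest between -0.1 and 0.1 m and linear speed of well_plate below 0.01 m/s and angular speed of well_plate below 0.1 rad/s); the robot touches nothing.
It fails at once if the plate was lifted off the worktop (height (world z) of well_plate above 0.062 m).
It fails at once if the plate was gripped between the fingers (contact force between the fingers and well_plate above 6 N and z of the grasp point in the frame of well_plate between 0.002 and 0.012 m and x of the grasp point in the frame of well_plate between -0.042 and 0.042 m and y of the grasp point in the frame of well_plate between -0.063 and 0.063 m).
It fails at once if one of the other things was moved more than 20 mm (distance of any of vial, timer, small_bottle, tape, short_vial, teal_tips from where it was at the start of the episode above 0.02 m).
It also fails if it takes over 53 s, if anything falls off the work surface, if the arm or the gripper's body presses on something with over 40 N, if the wrist force passes 120 N, or if a joint passes its speed limit or range.

## Working session

There is one attempt and no reset: what is moved stays moved. The work goes in short steps, each a Python script; the robot and the scene stay as the last script left them, time stands still between calls to the robot, and variables do not carry over. Pictures are saved under pics/ and viewed, at most 10 in all, crops included, and the job is handed in when it is done.

```bash
mkdir -p pics; ls
python3 - <<'E'
from station import env,viewer
import cv2,numpy as np
for n in("scene","top"):
    cv2.imwrite(f"pics/{n}0.png",viewer.camera(n)); print(n,viewer.camera_params(n))
print(viewer.camera_params("wrist")); print(env.read_state())
E
```

```text
pics
scene {'fx': 398.940462653982, 'fy': 398.940462653982, 'cx': 319.6855072498155, 'cy': 196.75311492393132, 'pose': array([[-8.49941808e-01,  2.98009383e-01, -4.34498942e-01,
         1.13808542e+02],
       [-5.26823073e-01, -4.92443027e-01,  6.92789517e-01,
         6.29240183e+02],
       [-7.50819779e-03,  8.17734842e-01,  5.75546136e-01,
         6.22209707e+02],
       [ 0.00000000e+00,  0.00000000e+00,  0.00000000e+00,
         1.00000000e+00]])}
top {'fx': 364.6257755673787, 'fy': 364.6257755673787, 'cx': 316.3677228663118, 'cy': 200.34988212265793, 'pose': array([[ 1.77209578e-02,  9.72584273e-01, -2.31874536e-01,
         3.40191964e+02],
       [-9.99821646e-01,  1.87521202e-02,  2.24354098e-03,
        -1.02921947e+01],
       [ 6.53017184e-03,  2.31793422e-01,  9.72743114e-01,
         9.20887632e+02],
       [ 0.00000000e+00,  0.00000000e+00,  0.00000000e+00,
         1.00000000e+00]])}
{'fx': 326.4406308002162, 'fy': 326.4406308002162, 'cx': 319.55001809809494, 'cy': 197.4743337141688, 'tool_from_camera': array([[-6.87053943e-04,  9.66716749e-01,  2.55848108e-01,
  
[... 272 characters left out ...]
e+00]])}
{'time_s': 0.1, 'qpos': array([-1.31899908e+00,  4.23766020e-01,  1.63059980e+00,  2.87341959e-06,
        1.08861959e+00, -1.90187890e-02]), 'dq': array([ 0.0003698 ,  0.00031717, -0.00422129, -0.00096495,  0.00068881,
        0.00023359]), 'tau': array([ 4.11170413e-04, -5.45609701e+01, -2.74325198e+01,  6.45685382e-02,
        1.88059226e-02, -2.52326544e-05]), 'tool_pos': array([ 167.11472655, -601.83595582,  301.983775  ]), 'orientation': array([ 9.90846183e-01,  1.34993913e-01, -7.96043584e-05, -6.91815738e-04]), 'force': array([-0.06826301,  0.27775137,  0.16823752]), 'wrist_torque': array([ 0.04368425, -0.00807586, -0.06072332]), 'grip_force': 0.0, 'width': 87.9129596919859}
```

View pics/top0.png

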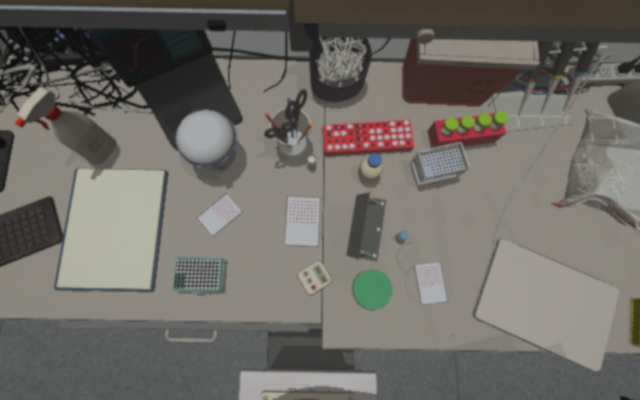

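View pics/scene0.png

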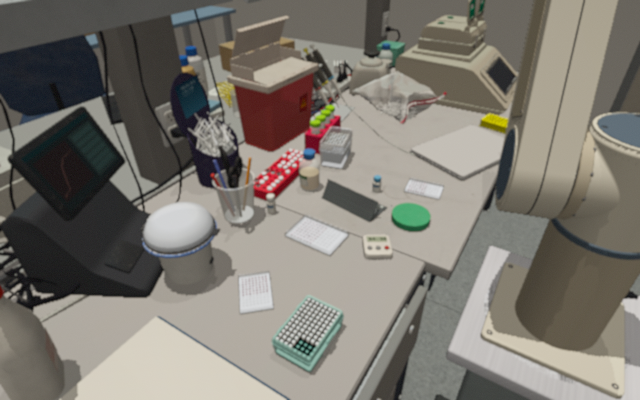

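The top view shows three pale plates: (302,221), directly left of the dark rest (367,227), plus smaller ones at (219,214) and (430,283). The vial is at (311,162), the timer at (314,278), the bottle at (371,167), the tape at (372,289) and the short vial at (403,237). I choose (302,221) because it is the largest and lies in front of the rest, and I'll check it in a close crop.

```bash
cat > h.py <<'E'
from station import env,set_gripper,viewer,workorder
import numpy as np, cv2
from scipy.spatial.transform import Rotation as R
def params(name):
    p=viewer.camera_params(name)
    if name=="wrist":
        s=env.read_state(); T=np.eye(4); T[:3,:3]=R.from_quat(s["orientation"]).as_matrix(); T[:3,3]=s["tool_pos"]
        p["pose"]=T@p["tool_from_camera"]
    return p
def unproj(p,uv,z=0):
    d=p["pose"][:3,:3]@np.array([(uv[0]-p["cx"])/p["fx"],-(uv[1]-p["cy"])/p["fy"],-1]); o=p["pose"][:3,3]
    return o+d*(z-o[2])/d[2]
def proj(p,X):
    c=np.linalg.inv(p["pose"])@np.append(X,1); return np.array([p["cx"]-p["fx"]*c[0]/c[2],p["cy"]+p["fy"]*c[1]/c[2]])
E
python3 - <<'E'
from h import *
im=cv2.imread("pics/top0.png")[145:315,260:460]
cv2.imwrite("pics/c0.png",cv2.resize(im,None,fx=3.5,fy=3.5,interpolation=cv2.INTER_CUBIC))
p=params("top")
for n,uv,z in [("plateA",(302,221),14),("B",(219,214),14),("rest",(367,227),20),("vial",(311,162),40),("timer",(314,278),19),("bot",(371,167),60),("tape",(372,289),19),("sv",(403,237),40)]: print(n,unproj(p,uv,z).round())
E
```

```text
plateA [502.  23.  14.]
B [516. 233.  14.]
rest [ 489. -140.   20.]
vial [650.   3.  40.]
timer [362. -10.  19.]
bot [ 633. -146.   60.]
tape [ 339. -150.   19.]
sv [ 463. -224.   40.]
```

View pics/c0.png

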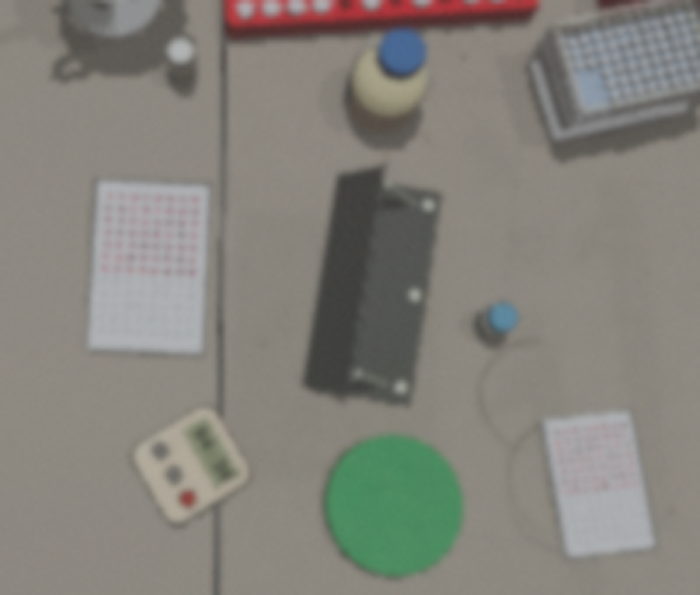

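The crop confirms it: the largest plate has its corners at crop px (97,180), (209,184), (203,353) and (89,347). The rest's foot line runs from (338,177) to (305,387), and its top edge from (383,167) to about (350,397).

Run:
```python
from h import *
p=params("top")
f=lambda q,z:unproj(p,(260+q[0]/3.5,145+q[1]/3.5),z)[:2]
for n,L,z in [("plate",[(97,180),(209,184),(203,353),(89,347)],14),("foot",[(338,177),(305,387)],0),("top",[(383,167),(347,398)],48)]:
    P=np.array([f(q,z) for q in L]); print(n,P.round(1).tolist(),P.mean(0).round(1))
    for a,b in zip(P,np.roll(P,-1,0)): d=b-a; print("  ",np.linalg.norm(d).round(1),np.arctan2(d[1],d[0]).round(3))
for n,q,z in [("vial",(180,50),52),("timer",(191,466),19),("bot",(403,52),112),("tape",(394,505),19),("sv",(504,317),46)]: print(n,f(q,z).round())
```

```text
plate [[565.3, 61.2], [563.8, -20.8], [440.3, -18.5], [443.1, 62.5]] [503.1  21.1]
   82.0 -1.588
   123.6 3.123
   81.0 1.537
   122.2 -0.011
foot [[574.5, -117.0], [418.9, -92.1]] [ 496.7 -104.5]
   157.6 2.983
   157.6 -0.158
top [[570.2, -143.3], [407.9, -116.3]] [ 489.1 -129.8]
   164.6 2.977
   164.6 -0.165
vial [653.   2.]
timer [362. -11.]
bot [ 633. -148.]
tape [ 338. -151.]
sv [ 465. -225.]
```

```bash
cat >> h.py <<'E'
A=-0.161-np.pi/2; O=np.array([496.7,-104.5])
rx=np.array([np.cos(A),np.sin(A)]); ry=np.array([-rx[1],rx[0]])
def W(x,y,tip): return [*(O+x*rx+y*ry),tip+env.tips_ahead]   # rest frame -> TCP
def Q(s):  # tool x = s*rx, pointing down
    X=np.append(s*rx,0); Z=np.array([0,0,-1.]); return R.from_matrix(np.c_[X,np.cross(Z,X),Z]).as_quat()
E
python3 - <<'E'
from h import *
for s in(1,-1):
    for a in[(-205,-14,120),(-205,-14,3),(-20,-14,3),(65,-14,58),(-60,-14,58)]:
        q=env.ik(W(*a),Q(s)); print(s,a,None if q is None else q.round(2))
E
```

```text
1 (-205, -14, 120) None
1 (-205, -14, 3) None
1 (-20, -14, 3) None
1 (65, -14, 58) None
1 (-60, -14, 58) None
-1 (-205, -14, 120) [ 0.17  0.43  1.92 -0.    0.79  0.33]
-1 (-205, -14, 3) [ 0.17  0.64  1.95 -0.    0.56  0.33]
-1 (-20, -14, 3) [-0.19  0.61  2.02 -0.    0.51 -0.03]
-1 (65, -14, 58) [-0.36  0.51  2.   -0.    0.64 -0.2 ]
-1 (-60, -14, 58) [-0.11  0.5   2.01 -0.    0.63  0.05]
```

Run:
```python
from h import *
env.reach(W(-208,-14,130),Q(-1))
im=viewer.camera("top")
env.move_l(W(-208,-14,3),rate=150)
f0=env.read_state()["force"]
print(env.move_l(W(-112,-14,3),rate=80,f_stop=15))
s=env.read_state(); print(s["time_s"],s["tool_pos"],s["force"]-f0)
a=viewer.camera("top"); b=viewer.camera("wrist")
cv2.imwrite("pics/p1.png",np.vstack([cv2.resize(a[130:320,240:460],(560,484)) [:, :][:290],cv2.resize(b,(480,300),interpolation=cv2.INTER_AREA) if 0 else cv2.copyMakeBorder(cv2.resize(b,(480,300)),0,0,0,80,cv2.BORDER_CONSTANT)]))
```

```text
False
5.2917 [500.88464982   8.58869573  82.94481655] [1.05320977 1.060895   0.22975379]
```

View pics/p1.png

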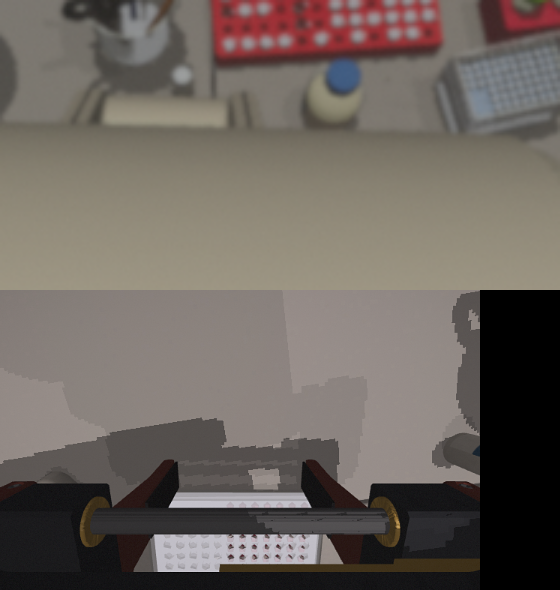

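The wrist picture shows the plate's rear edge (row 492, cols 170–310) square across both fingers and centred at col 238. Next is the tip-up.

Run:
```python
from h import *
for x in (-70,-45,-30,-25,-22,-19,-16):
    f0=env.read_state()["force"]
    st=env.move_l(W(x,-14,3),rate=50 if x<-30 else 25,f_stop=10)
    s=env.read_state(); print(x,st,((s["tool_pos"][:2]-O)@rx).round(1),s["force"].round(1))
    if st or np.linalg.norm((s["force"]-f0)[:2])>6: break
env.hold(0.3); print(s["time_s"])
a=viewer.camera("scene"); b=viewer.camera("wrist")
cv2.imwrite("pics/p2.png",np.hstack([cv2.resize(a[150:270,260:460],(500,300)),cv2.resize(b[180:,:],(300,300)) ]))
```

```text
-70 False -70.0 [-0.2  0.8  1.4]
-45 False -44.7 [-0.8  1.3  0.1]
-30 False -29.9 [-1.1  1.3 -0.4]
-25 True -25.9 [1.  5.1 2.8]
8.0417
```

View pics/p2.png

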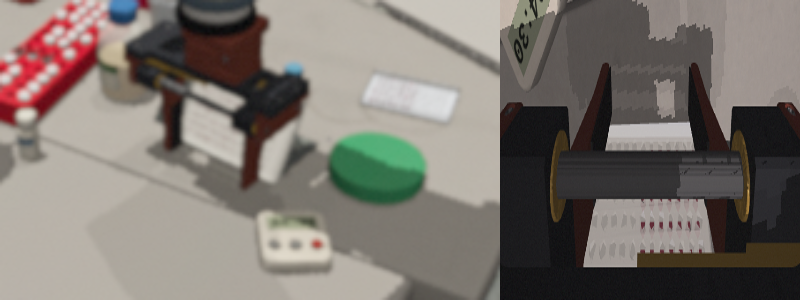

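The plate is tilted up and leaning, with its wells facing the arrival side, and the push stopped on contact. I'll back off and confirm that it stays.

Run:
```python
from h import *
env.move_l(W(-75,-14,3),rate=80)
env.move_l(W(-75,-14,110),rate=200)
env.move_l(W(72,-14,110),rate=200)
s=env.read_state(); print(s["time_s"])
a=viewer.camera("scene"); b=viewer.camera("wrist")
p=params("wrist")
for y in(-77.5,49.5): print(proj(p,[*(O+42.5*rx+y*ry),74]))
cv2.imwrite("pics/p3.png",np.hstack([cv2.resize(a[150:270,260:420],(400,300)),cv2.resize(b,(400,300)) ]))
```

```text
10.775
[218.12820061 181.0319014 ]
[424.28236769 181.19289871]
```

View pics/p3.png

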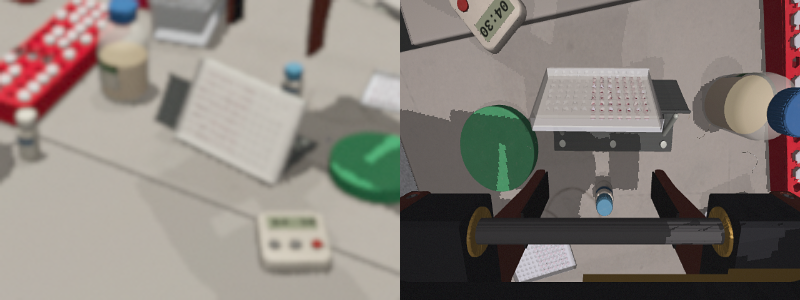

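Leaning steadily: in the wrist view its upper edge is at row 131, cols 533–657, about 4 mm nearer and 4 mm left of prediction, with clear space behind. Now I'll tip it back.

Run:
```python
from h import *
env.move_l(W(72,-18,110),rate=100); env.move_l(W(72,-18,58),rate=120)
print(env.move_l(W(-25,-18,58),rate=50,f_stop=12))
env.hold(0.5); s=env.read_state(); print(((s["tool_pos"][:2]-O)@rx),s["force"],s["time_s"])
env.move_l(W(30,-18,130),rate=150)
env.move_l(W(130,-18,200),rate=200)
a=viewer.camera("scene"); b=viewer.camera("wrist")
cv2.imwrite("pics/p4.png",np.hstack([cv2.resize(a[150:270,220:420],(500,300)),cv2.resize(b,(300,188)) if 0 else cv2.resize(b[:250],(300,300)) ]))
print(env.read_state()["time_s"])
```

```text
False
-25.004656561715482 [-0.41341493  0.15067385  0.19265827] 14.3
15.9083
```

View pics/p4.png

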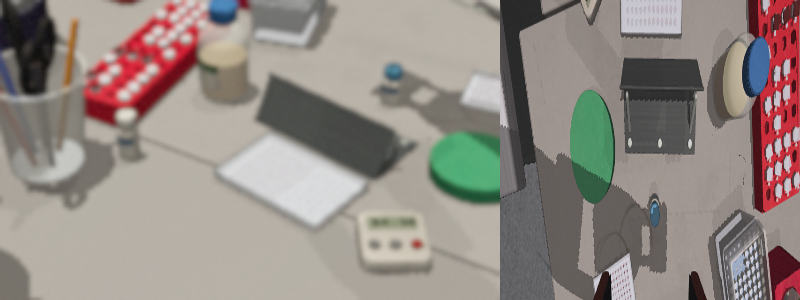

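The plate lies flat in front of the rest (scene panel, about (290,180)), but faint dots still show in the wrist view, so I'll check from closer which face is up.

Run:
```python
from h import *
env.reach(W(-125,-18,170),Q(-1))
s=env.read_state(); p=params("wrist"); b=viewer.camera("wrist")
print(s["time_s"]); c=[proj(p,[*(O+x*rx+y*ry),14]) for x in(-14,-99) for y in (-80,46)]; print(np.round(c))
cv2.imwrite("pics/p5.png",b)
```

```text
16.9167
[[263. 284.]
 [379. 284.]
 [259. 209.]
 [383. 209.]]
```

View pics/p5.png

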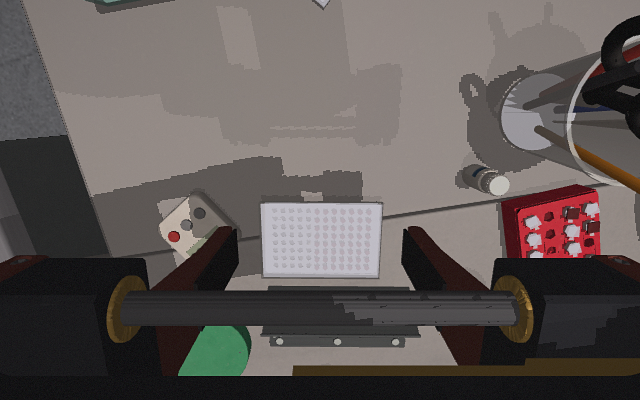

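The plate (cols 261–381, rows 203–278) now shows a uniform underside with no red wells, so it is flipped. It sits about 60 mm in front of the rest, and the bystanders are in place.

```bash
python3 -c "
from h import *
print(workorder.sign_off())"
```

```text
the job is handed in; nothing more can be done
None
```

The largest plate was tipped up against the rest, held leaning there and pushed back over; the last picture shows it flat, wells down, about 60 mm in front of the rest, with nothing else visibly moved, and the job was handed in at about 17 s with no verdict returned.

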